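Vent the dosing jug and reset its tripped pump

TASK

The pump on the polishing bench tripped because it was sucking on a sealed jug. Open the jug's child-resistant cap (press it down hard while turning it anticlockwise), lift it off and leave it lying knob up, flat in the steel tray; then reset the trip switch by pushing its lever fully off and after that throwing it fully on. Leave the other loose things on the bench where they are.

Things in the scene. Friction and masses are not known exactly. Their poses are not given: they have to be found in the camera images.
- neck (a point): Point on the vertical axis of the jug's neck, 201 mm above the bench, level with the underside of the closed cap. White jug, 140 x 130 mm, 188 mm high, fixed on a base plate (85 mm in front of this axis to 190 mm behind, 140 mm wide) with a pump up to 86 mm high behind. x axis: from jug to pump. The neck under the cap (29 mm radius) ends 37 mm above this point in a sprung disc.
- cap: Grey cap, 72 mm high: hollow skirt 72 mm diameter, 40 mm high; on it a solid round knob, 52 mm diameter, 32 mm high. Fingertips can push on the shoulder round the knob, 40 mm above the underside. Origin: centre of underside, z up. Locked as found; kept pressed 6 to 8 mm down and turned anticlockwise it is free from 60 to 135 degrees (aim at 80), then lifts off (50 mm up it is clear). 90 g.
- spring (a joint): How far the cap is pressed down on the neck's spring, m: 0 closed, 0.009 at the stop, -0.003 with the cap off. The locking notch is 5 mm deep. The spring pushes up with about 6 N at 0, 15 N at 0.006, 19.5 N at 0.009.
- tray: Square steel tray, 150 x 150 mm outside, 20 mm high, 5 mm walls and floor, fixed. Origin: centre of its underside, on the bench; x, y along its sides. The cap goes in it.
- trip (a joint): Lever of the trip switch, rad: 0 fully off (leaning 0.5 rad to the front, the box's -x side), 1.0 fully on (leaning 0.5 rad to its +x side), about the middle (upright) when tripped. It stays where it is left; 2 N at its tip moves it.
- trip_tip (a point): Tip of the switch lever: a flat black paddle, 26 to 30 mm wide, 10 to 14 mm thick, 85 mm long from its pivot to this point. The pivot is above the box's centre, 95 mm above the bench.
- switch_box: Grey steel switch box, 130 x 110 mm and 90 mm high, fixed; origin: centre of its underside on the bench. The black lever stands on the middle of its top and swings in the box's x-z plane, off towards -x, on towards +x.
- bar_long: Brown bar of polishing compound, 150 x 42 x 38 mm; loose bystander, leave alone. Origin: under its centre.
- bar_short: Pale bar of polishing compound, 110 x 40 x 36 mm; loose bystander, leave alone. Origin: under its centre.
- spanner: Steel spanner, 180 mm, lying flat; loose bystander, leave alone. Origin: under its centre.
- brush: Hand brush, 190 mm, lying flat; loose bystander, leave alone. Origin: under its centre.
- buffs: Stack of grey buffing wheels, 150 mm diameter, 60 mm high; loose bystander, leave alone. Origin: under its centre.
- mug: White mug, 80 mm diameter, 90 mm high; loose bystander, leave alone. Origin: under its centre.
Not all that is in view belongs to the job. What is shaped like the switch_box but turquoise is not meant. There is more than one size of the cap; the one meant has the size given above.

How it is judged:
On the way, in this order (a step that is already met when the one before it is completed fails the run):
1. the cap is pressed down by more than 5 mm (value of joint spring above 0.005 m), for 0.1 s.
2. the cap is lifted off, more than 50 mm from the neck (distance between cap and neck above 0.05 m), for 0.1 s.
3. the cap lies knob up, flat in the tray, let go (z of cap in the frame of tray between 0 and 0.012 m and x of cap in the frame of tray between -0.05 and 0.05 m and y of cap in the frame of tray between -0.05 and 0.05 m and angle between cap's own z axis and vertical below 0.2 rad and linear speed of cap below 0.03 m/s and contact force between cap and the fingers below 0.2 N), for 0.2 s.
4. the lever is pushed fully off (below 0.12 rad) (value of joint trip below 0.12 rad), for 0.1 s.
5. the lever is thrown fully on (above 0.88 rad) (value of joint trip above 0.88 rad), for 0.1 s.
At the end, for the whole second after the job is handed in: The cap lies at rest inside the tray, knob up within 0.2 rad, its underside on the tray floor (less than 12 mm above the tray's underside), its centre within 50 mm of the tray's in the tray's x and y; the lever is fully on (above 0.88 rad) (z of cap in the frame of tray between 0 and 0.012 m and x of cap in the frame of tray between -0.05 and 0.05 m and y of cap in the frame of tray between -0.05 and 0.05 m and angle between cap's own z axis and vertical below 0.2 rad and linear speed of cap below 0.03 m/s and value of joint trip above 0.88 rad); the robot touches nothing.
It fails at once if a loose bystander is moved by more than 30 mm (distance of any of bar_long, bar_short, spanner, brush, buffs, mug from where it was at the start of the episode above 0.03 m).
It also fails if it takes over 64 s, if anything falls off the work surface, if the arm or the gripper's body presses on something with over 40 N, if the wrist force passes 120 N, or if a joint passes its speed limit or range.

ROBOT

A 7-joint arm with a two-finger parallel gripper is mounted at the origin on the work surface. World frame = base frame: x ahead of the robot, y to its left, z up, the work surface at z = 0. Lengths are in m, angles in rad, forces in N, time in s.
With the tool pointing down it reaches from about 0.425 to 0.925 m from the base axis. Payload 6.8 kg.
Tool frame: the origin (TCP) lies on the centre line of the jaws, within the pads' length; the fingertips stand 8 mm ahead of it and the grasp point (between the pads) lies 11 mm behind it; z points along the fingers, y is the line along which they close (so a half turn about z gives the same grasp; the last joint's range is limited). The gripper opens to 85 mm and grips with 20 to 120 N. Pads are 22 mm wide; open, the fingers measure 114 mm over their backs; the gripper's body (76 mm by 85 mm) begins 54 mm behind the grasp point. The pads swing forward as they close: fully open they stand 13 mm farther back than shut.
Start: joints at [1.204, 0.477, 0.022, 1.555, -0.011, 1.109, -0.083], TCP at [0.173, -0.653, 0.239] pointing down, gripper open.
Joint ranges: [-2.96, 2.96], [-0.34, 2.1], [-1.41, 1.46], [0.24, 2.44], [-1.37, 4.51], [0.17, 1.92], [-2.96, 2.96]. Speed limits (rad/s): [2.39, 2.39, 3.14, 3.14, 3.14, 3.14, 3.14].

INTERFACE

Orientations are given as a rotation vector (axis times angle).
In Python, from plant import manip gives the robot as it stands.
- The arm moves only by the tool send_rows, never from a script. Its argument "moves" is a list of rows, each an object of numbers: "claw": the opening in per cent of the stroke, from 0 (shut) to 100 (fully open); "x", "y", "z": the shift along the tool's x, y, z normalised to -1 to 1, where 1 is 100 mm; "ax", "ay", "az": the turn, a rotation vector about the tool's x, y, z normalised to -1 to 1, where 1 is 360 degrees. In form: [{"claw": .., "x": .., "y": .., "z": .., "ax": .., "ay": .., "az": ..}, ...]. A call has 1 to 12 rows; each row shifts and turns the commanded pose from where the row before left it, along the tool's axes as they then stand; what a row does not reach is not made up. A row lasts 1/12 s, in which the tool goes at most 41.7 mm and 7.16 degrees, less where a joint would pass 70% of its speed; a pose out of reach is approached as far as the arm can. A call with a number of a shift or a turn outside -1 to 1 is refused whole. A call with a gripper value outside its range is refused whole. The fingers move at their own pace and stop on an object; "squeeze" is the grip in N (left out, the last holds). Time passes only in rows, so rows that do not move let the fingers close. It gives the time, the measured TCP pose, the force, the opening and the grip force at its end, in the units of the state.
- manip.observe(): the state, without advancing time (a new reading comes with each control period).
- manip.read_camera(name): name is "scene" or "side" or "wrist"; returns a dict with "image" (480x640x3 uint8, red, green, blue), "fx", "fy", "cx", "cy" (pixels), "world_from_camera" (4x4, takes a point from camera to world coordinates); the wrist camera has in their place "mount" (4x4, takes a point from camera to tool coordinates, whose origin is the TCP and whose axes are the flange's). Camera axes: x right, y down, z forward; pixel columns grow to the right and rows downward; lengths in m; the calibration is good to about 2 mm. A picture is of the moment at which its call begins: read the wrist's pose just before it. There is no depth.
- manip.hand_in(): hands the job in; it is judged then, once.
The state is a dict: "clock": time; "joint_pos": joint angles; "qvel": joint speeds; "joint_efforts": joint torques, N m; "position": TCP position; "eef_rot": TCP orientation; "force": force on the tool from outside, world axes, zero at the start; "wrist_torque": the same for the moment, N m; "gripper_width": finger opening in m; "gripper_force": force on a finger pad.
Only numpy, scipy, OpenCV 4.12 (cv2) and the standard library are available. Lean on these libraries where they do the work, as an engineer would, in place of code of your own. Each camera call takes 0.05 s, during which the arm holds its last target. There are 200 camera calls.

## Working session

There is one attempt and no reset: what is moved stays moved. The work goes in short steps, Python scripts to look and compute and a tool call to move; the robot and the scene stay as the last step left them, time stands still between calls to the robot, and variables do not carry over. Pictures are saved under pics/ and viewed, at most 10 in all, crops included, and the job is handed in when it is done.

Besides the shell and the picture viewer there is one more tool, called as name([rows], argument=value, ...), one row to a line, values as JSON. send_rows: Moves the arm, as the interface text tells. Its arguments: {"type":"object","properties":{"moves":{"type":"array"},"squeeze":{"type":"number"}},"required":["moves"]}

```bash
mkdir -p pics; ls; python3 - <<'E'
from plant import manip
import cv2,numpy as np
s=manip.observe()
print(s)
np.set_printoptions(precision=4,suppress=True)
for n in ["scene","side"]:
    c=manip.read_camera(n); cv2.imwrite(f"pics/{n}0.png",c["image"][:,:,::-1]); print(n,c["fx"],c["fy"],c["cx"],c["cy"]);print(c["world_from_camera"])
s=manip.observe();c=manip.read_camera("wrist");cv2.imwrite("pics/wrist0.png",c["image"][:,:,::-1]);print(c["fx"],c["cx"],c["cy"],c["mount"])
E
```

```text
pics
{'clock': 0.0, 'joint_pos': array([ 1.2039023 ,  0.47779199,  0.02234089,  1.55647251, -0.01148841,
        1.10925764, -0.08311698]), 'qvel': array([ 9.54013927e-04,  5.86993204e-05, -7.31713363e-04,  3.92942227e-04,
       -3.36033089e-04,  5.11351449e-04,  6.28198305e-04]), 'joint_efforts': array([ 4.98897589e-04, -5.96445322e+01,  1.60808779e+00, -2.81204438e+01,
        1.24809542e-02,  9.42626910e-03,  3.84603309e-07]), 'position': array([ 0.1725781 , -0.65197048,  0.23832226]), 'eef_rot': array([-3.11357976e+00, -4.05165217e-01,  5.88797326e-04]), 'force': array([-0.46321351,  0.53670487, -0.60225669]), 'wrist_torque': array([0.00897378, 0.0488738 , 0.02401443]), 'gripper_force': 0.0, 'gripper_width': 0.08526679082742536}
scene 541.248563786937 541.248563786937 318.47919101372173 241.51585578683964
[[-0.0711  0.6763 -0.7332  1.6756]
 [ 0.9975  0.0459 -0.0543  0.1104]
 [-0.0031 -0.7352 -0.6778  1.277 ]
 [ 0.      0.      0.      1.    ]]
side 469.653677290126 469.653677290126 309.204287657722 240.37828024116047
[[-0.7297 -0.4626  0.5034 -0.1118]
 [-0.6835  0.4725 -0.5565  0.6862]
 [ 0.0196 -0.7502 -0.661   0.946 ]
 [ 0.      0.      0.      1.    ]]
333.5340179748069 318.1949862920103 241.02789943536106 [[-0.     -0.9573 -0.289   0.0742]
 [ 1.     -0.0003  0.001  -0.0007]
 [-0.0011 -0.289   0.9573 -0.1341]
 [ 0.      0.      0.      1.    ]]
```

View pics/scene0.png

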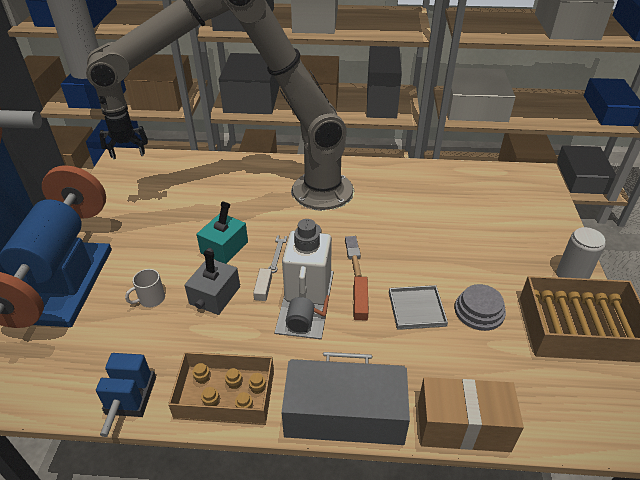

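View pics/side0.png

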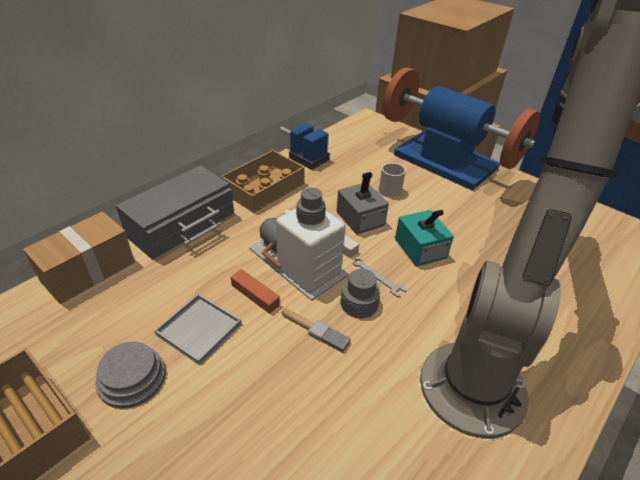

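The scene view shows the jug cap at (306,230), grey switch (212,285), turquoise decoy (222,238) and tray (417,307). The side view shows the jug cap at (311,205), tray (198,328), grey switch (365,205), and a loose decoy cap on the bench at (361,290). I'll zoom in on these.

```bash
cat > h.py <<'E'
import numpy as np,cv2
from plant import manip
from scipy.spatial.transform import Rotation as R
np.set_printoptions(precision=4,suppress=True)
K={"scene":(541.2486,318.479,241.516),"side":(469.6537,309.204,240.378)}
def cam(n):
    s=manip.observe();c=manip.read_camera(n)
    if n=="wrist":
        T=np.eye(4);T[:3,:3]=R.from_rotvec(s["eef_rot"]).as_matrix();T[:3,3]=s["position"]
        W=T@c["mount"]
    else: W=c["world_from_camera"]
    return c["image"],(c["fx"],c["cx"],c["cy"],W)
def ray(c,u,v):
    f,cx,cy,W=c; d=W[:3,:3]@np.array([(u-cx)/f,(v-cy)/f,1]); return W[:3,3],d/np.linalg.norm(d)
def plane(c,u,v,z):
    o,d=ray(c,u,v); return o+d*(z-o[2])/d[2]
def tri(c1,p1,c2,p2):
    o,d=ray(c1,*p1);q,e=ray(c2,*p2)
    t=np.linalg.lstsq(np.c_[d,-e],q-o,rcond=None)[0]
    a,b=o+d*t[0],q+e*t[1]; return (a+b)/2,np.linalg.norm(a-b)
def proj(c,P):
    f,cx,cy,W=c; p=np.linalg.inv(W)@np.r_[P,1]; return np.array([f*p[0]/p[2]+cx,f*p[1]/p[2]+cy])
E
python3 - <<'E'
import cv2,numpy as np
a=cv2.imread("pics/scene0.png");b=cv2.imread("pics/side0.png")
def z(i,x,y,w,h,s): return cv2.resize(i[y:y+h,x:x+w],None,fx=s,fy=s,interpolation=cv2.INTER_NEAREST)
top=np.hstack([z(a,260,210,100,75,4),z(b,270,180,100,75,4)])
bot=np.hstack([z(a,165,245,100,75,4),z(b,325,165,100,75,4)])
cv2.imwrite("pics/z1.png",np.vstack([top,bot]))
E
```

```text
(no output)
```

View pics/z1.png

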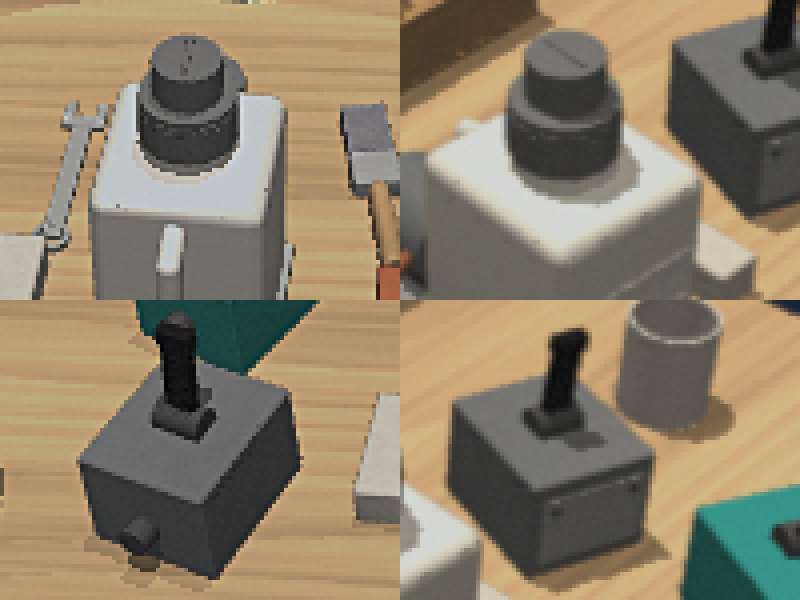

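The crops show the cap knob top centred at scene ≈(306.8,225) and side ≈(311.5,193). They also show the switch box top corners and a near-upright lever. Next I'll triangulate.

```bash
python3 - <<'E'
from h import *
a,A=cam("scene");b,B=cam("side")
print("knobtop",tri(A,(306.8,225),B,(311.5,193)))
# shoulder/skirt width check by ray at heights
p=plane(A,297.7,225,.273);q=plane(A,315.8,225,.273);print("knob dia",np.linalg.norm(p-q))
p=plane(B,300.7,193,.273);q=plane(B,322.2,193,.273);print("knob dia",np.linalg.norm(p-q))
sc=dict(L=(185,285.5),F=(216.25,295.5),R=(237.25,267.75))
for k,v in sc.items(): print("sc",k,plane(A,*v,.09))
for k,v in dict(L=(338,191),R=(388,204.25),F=(358.5,212.5)).items(): print("sd",k,plane(B,*v,.09))
# lever top: scene (176,320)->; side (570,335)
print("levtip",tri(A,(165+177/4,245+18/4),B,(325+170/4,165+33/4)))
# tray: bright outlines
for n,im,C,box in (("scene",a,A,(380,275,455,340)),("side",b,B,(145,285,250,370))):
    x0,y0,x1,y1=box
    hsv=cv2.cvtColor(im[y0:y1,x0:x1],cv2.COLOR_RGB2HSV)
    m=(hsv[...,1]<45).astype(np.uint8)
    m=cv2.morphologyEx(m,cv2.MORPH_OPEN,np.ones((3,3)))
    cs=max(cv2.findContours(m,0,2)[0],key=cv2.contourArea)
    q=cv2.approxPolyDP(cv2.convexHull(cs),4,True)[:,0]+[x0,y0]
    print(n,cv2.contourArea(cs));P=np.array([plane(C,*u,.02) for u in q]);print(np.c_[q,P])
    print(P.mean(0),[np.linalg.norm(P[i]-P[i-1]) for i in range(len(P))])
E
```

```text
knobtop (array([ 0.5182, -0.0106,  0.2711]), np.float64(0.005806863225823561))
knob dia 0.05123910579612779
knob dia 0.05268518934901304
sc L [ 0.6112 -0.3674  0.09  ]
sc F [ 0.644  -0.2662  0.09  ]
sc R [ 0.5273 -0.2256  0.09  ]
sd L [ 0.6358 -0.2688  0.09  ]
sd R [ 0.4826 -0.3233  0.09  ]
sd F [ 0.5212 -0.2282  0.09  ]
levtip (array([ 0.5502, -0.2941,  0.1842]), np.float64(0.0009667169343109698))
scene 1968.0
[[435.     286.       0.4969   0.3897   0.02  ]
 [446.     325.       0.6509   0.4084   0.02  ]
 [397.     328.       0.6718   0.2647   0.02  ]
 [390.     288.       0.515    0.2484   0.02  ]]
[0.5837 0.3278 0.02  ] [np.float64(0.14240698273429722), np.float64(0.15512861150945012), np.float64(0.1451828532982544), np.float64(0.15764641172086846)]
side 3144.5
[[196.     295.       0.6575   0.2719   0.02  ]
 [240.     322.       0.5068   0.2505   0.02  ]
 [200.     363.       0.482    0.3914   0.02  ]
 [156.     334.       0.6242   0.4148   0.02  ]]
[0.5676 0.3322 0.02  ] [np.float64(0.14672522607817734), np.float64(0.15223233427647054), np.float64(0.14305267286841536), np.float64(0.14413452710757044)]
```

Measurements are consistent: the knob top at z 0.271 against an expected 0.273, knob diameter 51–53 mm, tray sides about 0.15 m. Moving above the cap, up first.

send_rows([
  {"claw":100,"z":-0.35},
  {"claw":100,"z":-0.35},
  {"claw":100,"z":-0.3},
  {"claw":100,"x":0.249,"y":-0.266},
  {"claw":100,"x":0.249,"y":-0.266},
  {"claw":100,"x":0.249,"y":-0.266},
  {"claw":100,"x":0.249,"y":-0.266},
  {"claw":100,"x":0.249,"y":-0.266},
  {"claw":100,"x":0.249,"y":-0.266},
  {"claw":100,"x":0.249,"y":-0.266},
  {"claw":100,"x":0.249,"y":-0.266},
  {"claw":100,"x":0.249,"y":-0.266},
], squeeze=120)

```text
invalid input
```

send_rows([
  {"claw":100,"x":0.249,"y":-0.266},
  {"claw":100,"x":0.249,"y":-0.266},
  {"claw":100,"x":0.249,"y":-0.266},
  {"claw":100,"x":0.249,"y":-0.266},
  {"claw":100,"x":0.249,"y":-0.266},
  {"claw":100,"x":0.249,"y":-0.266},
  {"claw":100,"x":0.249,"y":-0.266},
  {"claw":100,"x":0.249,"y":-0.266},
  {"claw":100},
  {"claw":100},
])

```text
invalid input
```

```bash
python3 - <<'E'
from h import *
s=manip.observe();print(s["clock"],s["position"],s["eef_rot"],s["joint_pos"],s["force"])
a,A=cam("wrist");cv2.imwrite("pics/w1.png",a[:,:,::-1]);np.save("w1.npy",A[3]);print(A)
print(proj(A,[.518,-.011,.273]),proj(A,[.576,.33,.02]),proj(A,[.564,-.296,.09]))
E
```

```text
0.25 [ 0.1727 -0.6523  0.2388] [-3.1145 -0.4052  0.0003] [ 1.2039  0.4774  0.0224  1.5559 -0.0115  1.1093 -0.0831] [-0.4715 -0.0074 -0.2814]
(333.5340179748069, 318.1949862920103, 241.02789943536106, array([[ 0.2559, -0.9255, -0.2794,  0.2443],
       [-0.9667, -0.2449, -0.0742, -0.6327],
       [ 0.0003,  0.2891, -0.9573,  0.3729],
       [ 0.    ,  0.    ,  0.    ,  1.    ]]))
[6893.8703 5621.031 ] [-1305.5441  -996.6598] [-201.1905 -739.3284]
```

View pics/w1.png

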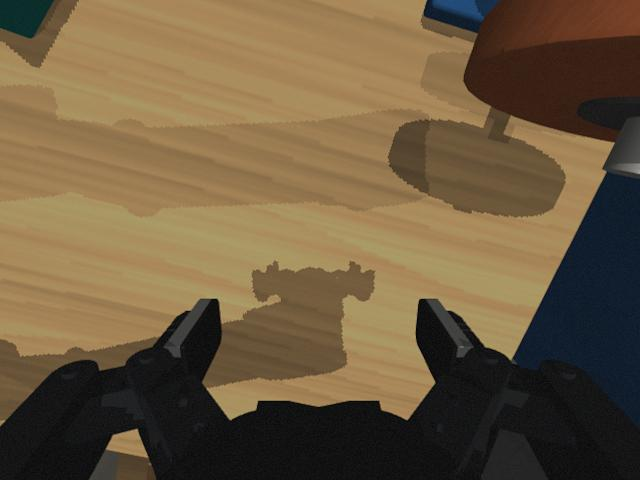

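The moves were refused, and the picture shows the arm still at its start with only bench in view. The format probably needs every key in each row.

send_rows([
  {"claw":100,"x":0,"y":0,"z":-0.35,"ax":0,"ay":0,"az":0},
  {"claw":100,"x":0,"y":0,"z":-0.35,"ax":0,"ay":0,"az":0},
  {"claw":100,"x":0,"y":0,"z":-0.3,"ax":0,"ay":0,"az":0},
  {"claw":100,"x":0.249,"y":-0.266,"z":0,"ax":0,"ay":0,"az":0},
  {"claw":100,"x":0.249,"y":-0.266,"z":0,"ax":0,"ay":0,"az":0},
  {"claw":100,"x":0.249,"y":-0.266,"z":0,"ax":0,"ay":0,"az":0},
  {"claw":100,"x":0.249,"y":-0.266,"z":0,"ax":0,"ay":0,"az":0},
  {"claw":100,"x":0.249,"y":-0.266,"z":0,"ax":0,"ay":0,"az":0},
], squeeze=120)

```text
clock: 0.97
position: [0.2596, -0.4904, 0.3393]
eef_rot: [3.115, 0.405, 0.0]
force: [0.7, -0.4, 0.7]
gripper_width: 0.0851
gripper_force: 0.0
```

send_rows([
  {"claw":100,"x":0.249,"y":-0.266,"z":0,"ax":0,"ay":0,"az":0},
  {"claw":100,"x":0.249,"y":-0.266,"z":0,"ax":0,"ay":0,"az":0},
  {"claw":100,"x":0.249,"y":-0.266,"z":0,"ax":0,"ay":0,"az":0},
  {"claw":100,"x":0.249,"y":-0.266,"z":0,"ax":0,"ay":0,"az":0},
  {"claw":100,"x":0.249,"y":-0.266,"z":0,"ax":0,"ay":0,"az":0},
  {"claw":100,"x":0.249,"y":-0.266,"z":0,"ax":0,"ay":0,"az":0},
  {"claw":100,"x":0.249,"y":-0.266,"z":0,"ax":0,"ay":0,"az":0},
  {"claw":100,"x":0.249,"y":-0.266,"z":0,"ax":0,"ay":0,"az":0},
  {"claw":100,"x":0.249,"y":-0.266,"z":0,"ax":0,"ay":0,"az":0},
  {"claw":100,"x":0.249,"y":-0.266,"z":0,"ax":0,"ay":0,"az":0},
])

```text
clock: 1.8
position: [0.4321, -0.1696, 0.3396]
eef_rot: [3.115, 0.405, 0.001]
force: [1.3, -0.9, 0.1]
gripper_width: 0.085
gripper_force: 0.0
```

```bash
python3 - <<'E'
from h import *
a,A=cam("wrist");cv2.imwrite("pics/w1.png",a[:,:,::-1]);np.save("w1.npy",A[3])
s=manip.observe();print(s["clock"],s["position"],s["eef_rot"],s["joint_pos"],s["force"])
print(proj(A,[.518,-.011,.273]),proj(A,[.576,.33,.02]),proj(A,[.564,-.296,.09]))
E
```

```text
1.85 [ 0.4357 -0.162   0.3399] [-3.1111 -0.4196 -0.0052] [ 0.5932  0.0579 -0.3824  1.8815  0.0195  1.2041 -1.0983] [2.8441 5.6559 0.107 ]
[72.4834 43.5702] [-75.4338 -37.07  ] [462.1772 120.2085]
```

View pics/w1.png

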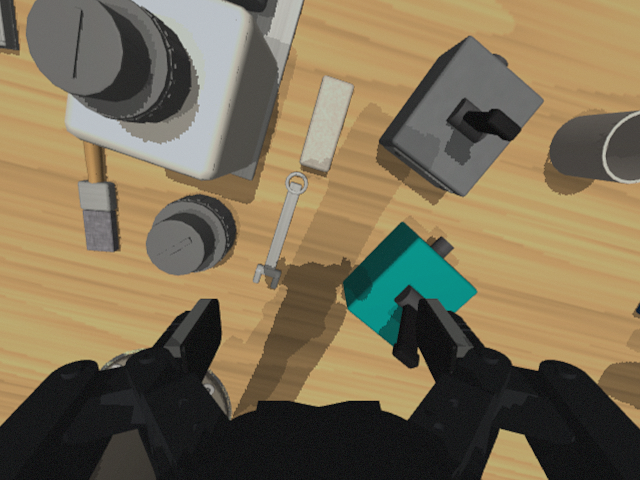

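The wrist view shows the jug cap knob at (74,44), against a projection of (72.5,43.6), and the grey switch centre at about (466,117), against (462,120). The estimates agree. The decoys are the loose cap and the turquoise box. Continuing to the spot above the cap.

send_rows([
  {"claw":100,"x":0.249,"y":-0.266,"z":0,"ax":0,"ay":0,"az":0},
  {"claw":100,"x":0.249,"y":-0.266,"z":0,"ax":0,"ay":0,"az":0},
  {"claw":100,"x":0.249,"y":-0.266,"z":0,"ax":0,"ay":0,"az":0},
  {"claw":100,"x":0.249,"y":-0.266,"z":0,"ax":0,"ay":0,"az":0},
  {"claw":100,"x":0.149,"y":-0.166,"z":0,"ax":0,"ay":0,"az":0},
  {"claw":100,"x":0.1,"y":-0.1,"z":0,"ax":0,"ay":0,"az":0},
  {"claw":100,"x":0,"y":0,"z":0,"ax":0,"ay":0,"az":0},
  {"claw":100,"x":0,"y":0,"z":0,"ax":0,"ay":0,"az":0},
  {"claw":100,"x":0,"y":0,"z":0,"ax":0,"ay":0,"az":0},
  {"claw":100,"x":0,"y":0,"z":0,"ax":0,"ay":0,"az":0},
])

```text
clock: 2.68
position: [0.5176, -0.0124, 0.3392]
eef_rot: [3.115, 0.402, -0.001]
force: [0.4, 0.4, 0.1]
gripper_width: 0.0854
gripper_force: 0.0
```

```bash
python3 - <<'E'
from h import *
a,A=cam("wrist");cv2.imwrite("pics/w2.png",a[:,:,::-1]);np.save("w2.npy",A[3])
s=manip.observe();print(s["clock"],s["position"],s["eef_rot"],s["joint_pos"],s["force"])
print(proj(A,[.518,-.011,.273]),proj(A,[.576,.33,.02]))
E
```

```text
2.7333 [ 0.5177 -0.0123  0.3393] [ 3.1152  0.4018 -0.0003] [ 0.3612  0.1713 -0.5187  1.7683  0.0906  1.2256 -1.4962] [-0.1939 -0.4868 -0.9225]
[316.8796 260.4574] [62.9058 81.9522]
```

View pics/w2.png

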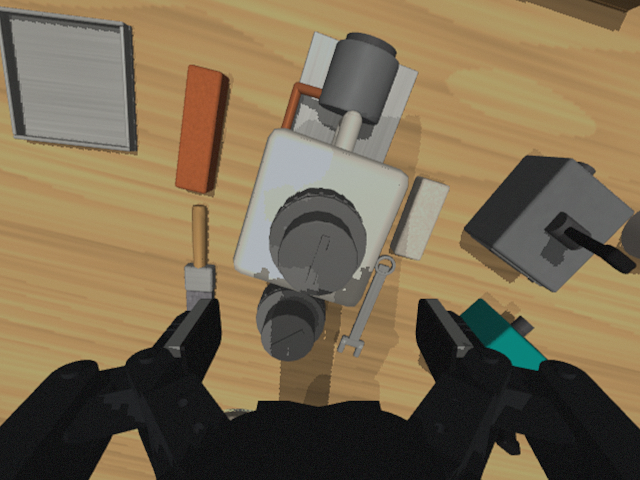

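The knob top is centred at (319.5,257), within 2 mm of the prediction. The tray spans roughly (2,10)–(133,151), centred near (70,81). Descending to the knob and gripping.

send_rows([
  {"claw":100,"x":0.02,"y":0.015,"z":0.25,"ax":0,"ay":0,"az":0},
  {"claw":100,"x":0,"y":0,"z":0.25,"ax":0,"ay":0,"az":0},
  {"claw":100,"x":0,"y":0,"z":0.2,"ax":0,"ay":0,"az":0},
  {"claw":100,"x":0,"y":0,"z":0.16,"ax":0,"ay":0,"az":0},
  {"claw":40,"x":0,"y":0,"z":0,"ax":0,"ay":0,"az":0},
  {"claw":40,"x":0,"y":0,"z":0,"ax":0,"ay":0,"az":0},
  {"claw":40,"x":0,"y":0,"z":0,"ax":0,"ay":0,"az":0},
  {"claw":40,"x":0,"y":0,"z":0,"ax":0,"ay":0,"az":0},
  {"claw":40,"x":0,"y":0,"z":0,"ax":0,"ay":0,"az":0},
  {"claw":40,"x":0,"y":0,"z":0,"ax":0,"ay":0,"az":0},
  {"claw":40,"x":0,"y":0,"z":0,"ax":0,"ay":0,"az":0},
  {"claw":40,"x":0,"y":0,"z":0,"ax":0,"ay":0,"az":0},
], squeeze=120)

```text
clock: 3.73
position: [0.521, -0.0119, 0.2552]
eef_rot: [3.114, 0.405, 0.004]
force: [-2.0, -0.9, 4.6]
gripper_width: 0.0493
gripper_force: 122.8
```

```bash
python3 - <<'E'
from h import *
s=manip.observe();print(s)
A1=(333.534,318.195,241.028,np.load("w1.npy"));A=(333.534,318.195,241.028,np.load("w2.npy"))
P=np.array([plane(A,*p,.02) for p in [(2,10),(130,24),(133,151),(15,140)]]);print(P,P.mean(0))
print("lever tip",tri(A1,(513,130),A,(628,265)))
for p in [(530,156),(595,163),(635,212),(553,291),(467,230)]: print(p,plane(A,*p,.09))
for p in [(471,37),(543,98),(463,195),(393,140)]: print(p,plane(A1,*p,.09))
E
```

```text
{'clock': 3.7333, 'joint_pos': array([ 0.343 ,  0.249 , -0.5152,  1.8757,  0.1416,  1.0502, -1.5417]), 'qvel': array([ 0.0002, -0.0007, -0.0012,  0.0009, -0.0013, -0.0009, -0.0003]), 'joint_efforts': array([ -0.242 , -38.8408,  -2.9942, -26.3086,   0.045 ,  -0.7762,
         0.0069]), 'position': array([ 0.521 , -0.0119,  0.2552]), 'eef_rot': array([3.1144, 0.4047, 0.0036]), 'force': array([-2.0035, -0.8684,  4.6159]), 'wrist_torque': array([-0.0548,  0.5462, -0.0752]), 'gripper_force': 122.80288696289062, 'gripper_width': 0.04931648221435639}
[[0.6367 0.402  0.02  ]
 [0.6604 0.2556 0.02  ]
 [0.5147 0.2379 0.02  ]
 [0.4898 0.3874 0.02  ]] [0.5754 0.3207 0.02  ]
lever tip (array([ 0.5541, -0.3078,  0.1762]), np.float64(7.212381581359227e-06))
(530, 156) [ 0.633  -0.2264  0.09  ]
(595, 163) [ 0.6445 -0.3004  0.09  ]
(635, 212) [ 0.6057 -0.373   0.09  ]
(553, 291) [ 0.4886 -0.3256  0.09  ]
(467, 230) [ 0.5354 -0.1907  0.09  ]
(471, 37) [ 0.6407 -0.2747  0.09  ]
(543, 98) [ 0.6069 -0.3709  0.09  ]
(463, 195) [ 0.4882 -0.3275  0.09  ]
(393, 140) [ 0.5253 -0.23    0.09  ]
```

send_rows([
  {"claw":40,"x":0,"y":0,"z":0.03,"ax":0,"ay":0,"az":0},
  {"claw":40,"x":0,"y":0,"z":0.03,"ax":0,"ay":0,"az":0},
  {"claw":40,"x":0,"y":0,"z":0.03,"ax":0,"ay":0,"az":0},
  {"claw":40,"x":0,"y":0,"z":0,"ax":0,"ay":0,"az":0},
  {"claw":40,"x":0,"y":0,"z":0,"ax":0,"ay":0,"az":0},
  {"claw":40,"x":0,"y":0,"z":0,"ax":0,"ay":0,"az":0},
])

```text
clock: 4.23
position: [0.5213, -0.0118, 0.2477]
eef_rot: [3.114, 0.404, 0.005]
force: [-6.2, -1.4, 15.6]
gripper_width: 0.0491
gripper_force: 123.6
```

send_rows([
  {"claw":40,"x":0,"y":0,"z":0.003,"ax":0,"ay":0,"az":-0.01},
  {"claw":40,"x":0,"y":0,"z":0,"ax":0,"ay":0,"az":-0.0185},
  {"claw":40,"x":0,"y":0,"z":0,"ax":0,"ay":0,"az":-0.0185},
  {"claw":40,"x":0,"y":0,"z":0,"ax":0,"ay":0,"az":-0.0185},
  {"claw":40,"x":0,"y":0,"z":0,"ax":0,"ay":0,"az":-0.0185},
])

```text
clock: 4.65
position: [0.5219, -0.0099, 0.2478]
eef_rot: [2.897, 1.212, 0.008]
force: [-5.9, 3.2, 16.0]
gripper_width: 0.0491
gripper_force: 123.8
```

send_rows([
  {"claw":40,"x":0,"y":0,"z":0.003,"ax":0,"ay":0,"az":-0.0185},
  {"claw":40,"x":0,"y":0,"z":0,"ax":0,"ay":0,"az":-0.0185},
  {"claw":40,"x":0,"y":0,"z":0,"ax":0,"ay":0,"az":-0.0185},
  {"claw":40,"x":0,"y":0,"z":0,"ax":0,"ay":0,"az":-0.0185},
  {"claw":40,"x":0,"y":0,"z":0,"ax":0,"ay":0,"az":-0.0185},
  {"claw":40,"x":0,"y":0,"z":0,"ax":0,"ay":0,"az":-0.0185},
  {"claw":40,"x":0,"y":0,"z":0,"ax":0,"ay":0,"az":-0.0185},
  {"claw":40,"x":0,"y":0,"z":0,"ax":0,"ay":0,"az":-0.0185},
  {"claw":40,"x":0,"y":0,"z":0,"ax":0,"ay":0,"az":0},
  {"claw":40,"x":0,"y":0,"z":0,"ax":0,"ay":0,"az":0},
])

```text
clock: 5.48
position: [0.5199, -0.0093, 0.2467]
eef_rot: [-2.051, -2.379, -0.001]
force: [-10.3, 5.1, 17.7]
gripper_width: 0.0488
gripper_force: 124.5
```

```bash
python3 - <<'E'
from h import *
s=manip.observe();print(s); x=R.from_rotvec(s["eef_rot"]).as_matrix()[:,0];print(np.degrees(np.arctan2(x[1],x[0]))-14.8)
E
```

```text
{'clock': 5.4833, 'joint_pos': array([ 0.5404,  0.3033, -0.7661,  1.8746,  0.2389,  1.0574, -0.1732]), 'qvel': array([-0.0044, -0.0004,  0.0069,  0.0009,  0.0007,  0.0003, -0.0164]), 'joint_efforts': array([  2.753 , -32.5919,  -1.3898, -25.4257,   2.1511,  -2.9942,
         0.03  ]), 'position': array([ 0.5199, -0.0093,  0.2467]), 'eef_rot': array([-2.0505, -2.3793, -0.0012]), 'force': array([-10.3379,   5.1121,  17.7098]), 'wrist_torque': array([1.0269, 2.5652, 0.1894]), 'gripper_force': 124.48363780975342, 'gripper_width': 0.048792146839585195}
83.6899188460243
```

send_rows([
  {"claw":40,"x":0,"y":0,"z":-0.06,"ax":0,"ay":0,"az":0},
  {"claw":40,"x":0,"y":0,"z":-0.08,"ax":0,"ay":0,"az":0},
  {"claw":40,"x":0,"y":0,"z":-0.08,"ax":0,"ay":0,"az":0},
  {"claw":40,"x":0,"y":0,"z":-0.08,"ax":0,"ay":0,"az":0},
  {"claw":40,"x":0,"y":0,"z":0,"ax":0,"ay":0,"az":0},
  {"claw":40,"x":0,"y":0,"z":0,"ax":0,"ay":0,"az":0},
])

```text
clock: 5.98
position: [0.5215, -0.0123, 0.2747]
eef_rot: [2.053, 2.374, 0.002]
force: [-0.0, -0.3, -1.2]
gripper_width: 0.0491
gripper_force: 124.2
```

Force shows only the cap's weight, so it's free. Lifting clear and carrying it over the tray.

send_rows([
  {"claw":40,"x":0,"y":0,"z":-0.22,"ax":0,"ay":0,"az":0},
  {"claw":40,"x":0,"y":0,"z":-0.22,"ax":0,"ay":0,"az":0},
  {"claw":40,"x":0,"y":0,"z":-0.22,"ax":0,"ay":0,"az":0},
  {"claw":40,"x":0,"y":0,"z":0,"ax":0,"ay":0,"az":0},
  {"claw":40,"x":0.324,"y":0.103,"z":0,"ax":0,"ay":0,"az":0},
  {"claw":40,"x":0.324,"y":0.103,"z":0,"ax":0,"ay":0,"az":0},
  {"claw":40,"x":0.324,"y":0.103,"z":0,"ax":0,"ay":0,"az":0},
  {"claw":40,"x":0.324,"y":0.103,"z":0,"ax":0,"ay":0,"az":0},
  {"claw":40,"x":0.324,"y":0.103,"z":0,"ax":0,"ay":0,"az":0},
  {"claw":40,"x":0.324,"y":0.103,"z":0,"ax":0,"ay":0,"az":0},
])

```text
clock: 6.82
position: [0.5538, 0.1905, 0.3389]
eef_rot: [2.055, 2.376, -0.0]
force: [0.4, -0.5, -2.0]
gripper_width: 0.0489
gripper_force: 124.2
```

send_rows([
  {"claw":40,"x":0.324,"y":0.103,"z":0,"ax":0,"ay":0,"az":0},
  {"claw":40,"x":0.324,"y":0.103,"z":0,"ax":0,"ay":0,"az":0},
  {"claw":40,"x":0.324,"y":0.103,"z":0,"ax":0,"ay":0,"az":0},
  {"claw":40,"x":0.324,"y":0.103,"z":0,"ax":0,"ay":0,"az":0},
  {"claw":40,"x":0,"y":0,"z":0.2,"ax":0,"ay":0,"az":0},
  {"claw":40,"x":0,"y":0,"z":0.3,"ax":0,"ay":0,"az":0},
  {"claw":40,"x":0,"y":0,"z":0.3,"ax":0,"ay":0,"az":0},
  {"claw":40,"x":0,"y":0,"z":0.3,"ax":0,"ay":0,"az":0},
  {"claw":40,"x":0,"y":0,"z":0.3,"ax":0,"ay":0,"az":0},
  {"claw":40,"x":0,"y":0,"z":0.3,"ax":0,"ay":0,"az":0},
  {"claw":40,"x":0,"y":0,"z":0.2,"ax":0,"ay":0,"az":0},
  {"claw":40,"x":0,"y":0,"z":0,"ax":0,"ay":0,"az":0},
])

```text
clock: 7.82
position: [0.5732, 0.321, 0.1436]
eef_rot: [-2.053, -2.375, 0.013]
force: [-0.1, -1.3, -1.4]
gripper_width: 0.0492
gripper_force: 124.2
```

```bash
python3 - <<'E'
from h import *
s=manip.observe();print(s["clock"],s["position"],s["eef_rot"],s["gripper_width"],s["force"],s["joint_pos"])
a,A=cam("scene");b,B=cam("side");w,W=cam("wrist")
z=lambda i,x,y,w,h,f: cv2.resize(i[y:y+h,x:x+w],(400,300),interpolation=cv2.INTER_AREA)
o=np.vstack([np.hstack([z(a,355,220,160,120,2.5),z(b,120,240,160,120,2.5)]),np.hstack([z(w,0,0,640,480,1),z(a,260,200,100,75,4)])])
cv2.imwrite("pics/t1.png",o[:,:,::-1])
E
```

```text
7.8167 [0.5732 0.321  0.1436] [-2.0529 -2.3754  0.0132] 0.04916719731753171 [-0.0641 -1.2574 -1.4184] [-0.0938  0.664  -0.7489  1.6386  0.5035  1.051  -0.8514]
```

View pics/t1.png

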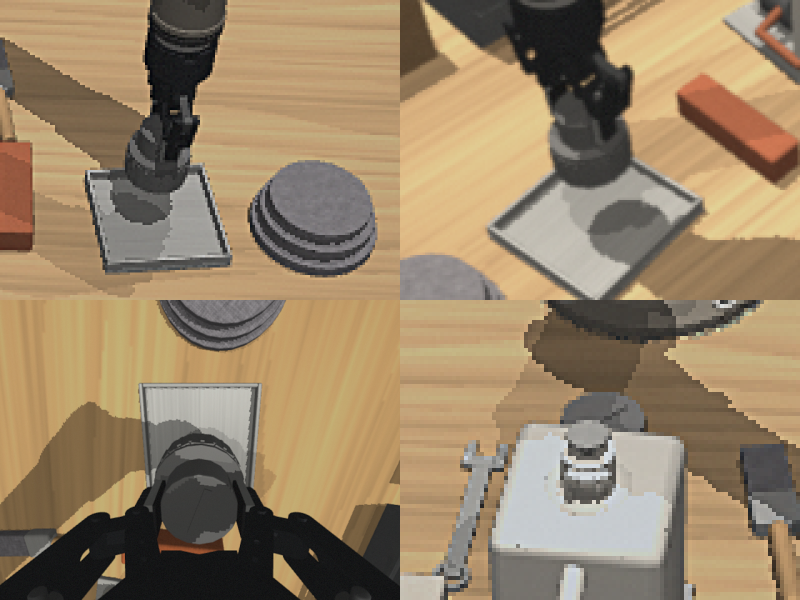

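The cap is held upright over the tray and the neck is bare. Lowering it.

send_rows([
  {"claw":40,"x":0,"y":0,"z":0.25,"ax":0,"ay":0,"az":0},
  {"claw":40,"x":0,"y":0,"z":0.25,"ax":0,"ay":0,"az":0},
  {"claw":40,"x":0,"y":0,"z":0.15,"ax":0,"ay":0,"az":0},
  {"claw":40,"x":0,"y":0,"z":0.08,"ax":0,"ay":0,"az":0},
  {"claw":40,"x":0,"y":0,"z":0.03,"ax":0,"ay":0,"az":0},
  {"claw":40,"x":0,"y":0,"z":0,"ax":0,"ay":0,"az":0},
  {"claw":40,"x":0,"y":0,"z":0,"ax":0,"ay":0,"az":0},
])

```text
clock: 8.55
position: [0.5759, 0.3245, 0.0751]
eef_rot: [2.054, 2.377, 0.003]
force: [-0.3, 0.2, -0.3]
gripper_width: 0.0492
gripper_force: 124.2
```

send_rows([
  {"claw":40,"x":0,"y":0,"z":0.07,"ax":0,"ay":0,"az":0},
  {"claw":40,"x":0,"y":0,"z":0.05,"ax":0,"ay":0,"az":0},
  {"claw":40,"x":0,"y":0,"z":0.03,"ax":0,"ay":0,"az":0},
  {"claw":40,"x":0,"y":0,"z":0.02,"ax":0,"ay":0,"az":0},
  {"claw":40,"x":0,"y":0,"z":0,"ax":0,"ay":0,"az":0},
  {"claw":40,"x":0,"y":0,"z":0,"ax":0,"ay":0,"az":0},
])

```text
clock: 9.05
position: [0.5753, 0.3237, 0.0593]
eef_rot: [2.053, 2.376, -0.001]
force: [-6.3, -6.4, 19.9]
gripper_width: 0.0492
gripper_force: 126.1
```

send_rows([
  {"claw":40,"x":0,"y":0,"z":-0.012,"ax":0,"ay":0,"az":0},
  {"claw":40,"x":0,"y":0,"z":0,"ax":0,"ay":0,"az":0},
  {"claw":100,"x":0,"y":0,"z":0,"ax":0,"ay":0,"az":0},
  {"claw":100,"x":0,"y":0,"z":0,"ax":0,"ay":0,"az":0},
  {"claw":100,"x":0,"y":0,"z":0,"ax":0,"ay":0,"az":0},
  {"claw":100,"x":0,"y":0,"z":0,"ax":0,"ay":0,"az":0},
  {"claw":100,"x":0,"y":0,"z":0,"ax":0,"ay":0,"az":0},
  {"claw":100,"x":0,"y":0,"z":0,"ax":0,"ay":0,"az":0},
])

```text
clock: 9.72
position: [0.5752, 0.3238, 0.0577]
eef_rot: [-2.054, -2.377, 0.0]
force: [0.4, 0.5, -0.1]
gripper_width: 0.0854
gripper_force: 0.0
```

send_rows([
  {"claw":100,"x":0,"y":0,"z":-0.1,"ax":0,"ay":0,"az":0},
  {"claw":100,"x":0,"y":0,"z":-0.3,"ax":0,"ay":0,"az":0},
  {"claw":100,"x":0,"y":0,"z":-0.4,"ax":0,"ay":0,"az":0},
  {"claw":100,"x":0,"y":0,"z":-0.4,"ax":0,"ay":0,"az":0},
  {"claw":100,"x":0,"y":0,"z":-0.4,"ax":0,"ay":0,"az":0},
  {"claw":100,"x":0,"y":0,"z":-0.4,"ax":0,"ay":0,"az":0},
  {"claw":100,"x":0,"y":0,"z":-0.4,"ax":0,"ay":0,"az":0},
  {"claw":100,"x":0,"y":0,"z":-0.4,"ax":0,"ay":0,"az":0},
  {"claw":0,"x":0,"y":0,"z":0,"ax":0,"ay":0,"az":0},
  {"claw":0,"x":0,"y":0,"z":0,"ax":0,"ay":0,"az":0},
])

```text
clock: 10.55
position: [0.5757, 0.325, 0.3418]
eef_rot: [2.052, 2.376, 0.009]
force: [-1.2, 0.7, -0.4]
gripper_width: 0.0639
gripper_force: 0.0
```

```bash
python3 - <<'E'
from h import *
s=manip.observe();print(s["clock"],s["position"],s["eef_rot"],s["gripper_width"],s["force"],s["joint_pos"])
x=R.from_rotvec(s["eef_rot"]).as_matrix();print(x)
a,A=cam("scene");b,B=cam("side")
z=lambda i,x,y,w,h,f: cv2.resize(i[y:y+h,x:x+w],(400,300),interpolation=cv2.INTER_NEAREST)
o=np.vstack([np.hstack([z(a,355,240,160,120,2.5),z(b,120,270,160,120,2.5)]),np.hstack([z(b,325,165,80,60,1),z(a,180,245,80,60,4)])])
cv2.imwrite("pics/t2.png",o[:,:,::-1])
E
```

```text
10.55 [0.5757 0.325  0.3418] [2.0524 2.3761 0.0092] 0.0638568857812531 [-1.2146  0.6551 -0.4111] [-0.0549  0.4994 -0.8271  1.4239  0.3694  1.3716 -0.7452]
[[-0.1454  0.9894  0.0052]
 [ 0.9894  0.1454  0.0032]
 [ 0.0025  0.0056 -1.    ]]
```

View pics/t2.png

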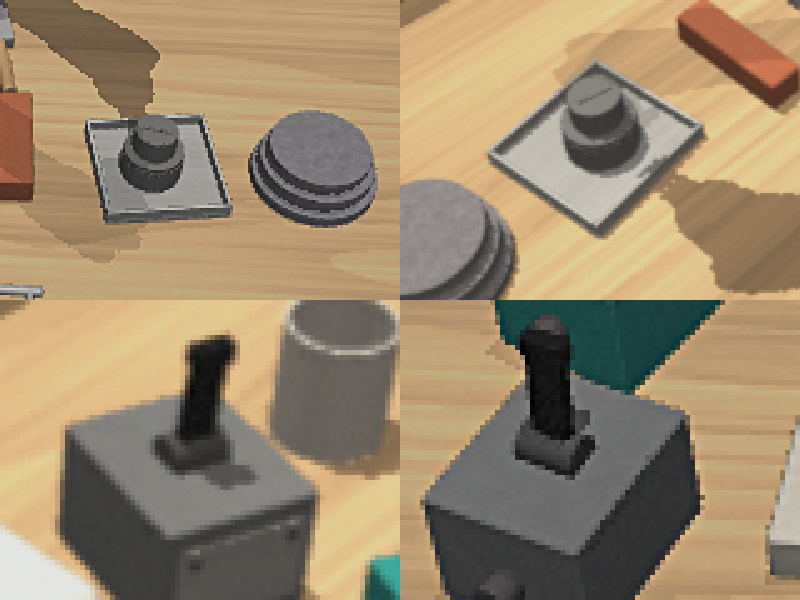

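The cap sits upright and centred in the tray, and the lever is roughly upright. Next I align the jaw line with the switch's x axis and straddle the lever with the fingers partly open.

send_rows([
  {"claw":60,"x":0,"y":0,"z":0,"ax":0,"ay":0,"az":0.0161},
  {"claw":60,"x":0,"y":0,"z":0,"ax":0,"ay":0,"az":0.0161},
  {"claw":60,"x":0,"y":0,"z":0,"ax":0,"ay":0,"az":0.0161},
  {"claw":60,"x":0,"y":0,"z":0,"ax":0,"ay":0,"az":0.0161},
  {"claw":60,"x":0,"y":0,"z":0,"ax":0,"ay":0,"az":0.0161},
  {"claw":60,"x":-0.346,"y":0.1235,"z":0,"ax":0,"ay":0,"az":0},
  {"claw":60,"x":-0.346,"y":0.1235,"z":0,"ax":0,"ay":0,"az":0},
  {"claw":60,"x":-0.346,"y":0.1235,"z":0,"ax":0,"ay":0,"az":0},
  {"claw":60,"x":-0.346,"y":0.1235,"z":0,"ax":0,"ay":0,"az":0},
  {"claw":60,"x":-0.346,"y":0.1235,"z":0,"ax":0,"ay":0,"az":0},
  {"claw":60,"x":-0.346,"y":0.1235,"z":0,"ax":0,"ay":0,"az":0},
  {"claw":60,"x":-0.346,"y":0.1235,"z":0,"ax":0,"ay":0,"az":0},
])

```text
clock: 11.65
position: [0.5695, 0.0644, 0.336]
eef_rot: [-2.582, -1.787, 0.005]
force: [0.8, 0.2, -0.1]
gripper_width: 0.0514
gripper_force: 0.0
```

send_rows([
  {"claw":60,"x":-0.346,"y":0.1235,"z":0,"ax":0,"ay":0,"az":0},
  {"claw":60,"x":-0.346,"y":0.1235,"z":0,"ax":0,"ay":0,"az":0},
  {"claw":60,"x":-0.346,"y":0.1235,"z":0,"ax":0,"ay":0,"az":0},
  {"claw":60,"x":-0.346,"y":0.1235,"z":0,"ax":0,"ay":0,"az":0},
  {"claw":60,"x":-0.346,"y":0.1235,"z":0,"ax":0,"ay":0,"az":0},
  {"claw":60,"x":-0.346,"y":0.1235,"z":0,"ax":0,"ay":0,"az":0},
  {"claw":60,"x":-0.346,"y":0.1235,"z":0,"ax":0,"ay":0,"az":0},
  {"claw":60,"x":-0.346,"y":0.1235,"z":0,"ax":0,"ay":0,"az":0},
  {"claw":60,"x":-0.2,"y":0.07,"z":0,"ax":0,"ay":0,"az":0},
  {"claw":60,"x":-0.146,"y":0.0535,"z":0,"ax":0,"ay":0,"az":0},
  {"claw":60,"x":0,"y":0,"z":0,"ax":0,"ay":0,"az":0},
  {"claw":60,"x":0,"y":0,"z":0,"ax":0,"ay":0,"az":0},
])

```text
clock: 12.65
position: [0.5646, -0.2635, 0.3366]
eef_rot: [-2.582, -1.786, 0.001]
force: [-0.4, 1.2, 0.3]
gripper_width: 0.0514
gripper_force: 0.0
```

```bash
python3 - <<'E'
from h import *
s=manip.observe();print(s["clock"],s["position"],s["eef_rot"],s["gripper_width"],s["force"],s["joint_pos"])
print(R.from_rotvec(s["eef_rot"]).as_matrix())
w,W=cam("wrist");cv2.imwrite("pics/l1.png",w[:,:,::-1]);np.save("l1.npy",W[3])
print(proj(W,[.565,-.3,.09]),proj(W,[.565,-.3,.18]))
A1=(333.534,318.195,241.028,np.load("w1.npy"))
print([plane(A1,*p,.09) for p in [(405,222),(477,292),(400,355),(345,290)]])
E
```

```text
12.65 [ 0.5646 -0.2635  0.3366] [-2.5816 -1.7858  0.0009] 0.051389120606420924 [-0.3909  1.166   0.2851] [ 0.741   0.3723 -0.544   1.5328  0.1957  1.2938 -0.1872]
[[ 0.3527  0.9357 -0.0019]
 [ 0.9357 -0.3527  0.0018]
 [ 0.001  -0.0024 -1.    ]]
[329.5643 235.8424] [332.5671 262.4095]
[array([ 0.4408, -0.2732,  0.09  ]), array([ 0.3781, -0.3908,  0.09  ]), array([ 0.2657, -0.3269,  0.09  ]), array([ 0.3384, -0.2291,  0.09  ])]
```

View pics/l1.png

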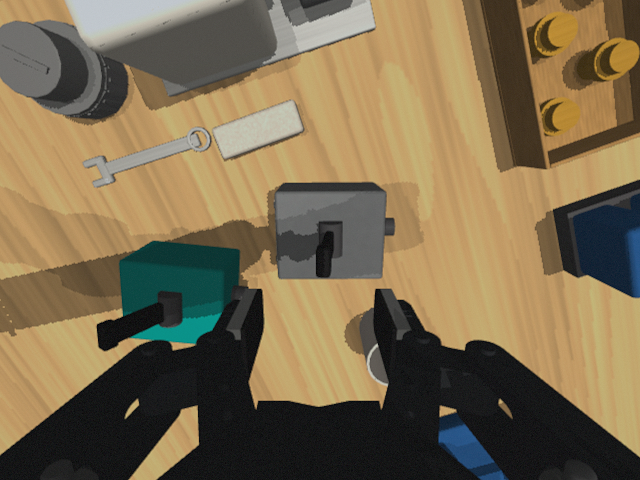

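The box centre at (330,235) matches the projection (329.6,235.8). The lever tip at (324,270) leans slightly to the front. The gland is on the +x side and the box is aligned with the jaw line. Moving the last 36 mm and descending astride the lever.

send_rows([
  {"claw":60,"x":-0.339,"y":0.092,"z":0,"ax":0,"ay":0,"az":0},
  {"claw":60,"x":0,"y":0,"z":0,"ax":0,"ay":0,"az":0},
  {"claw":60,"x":0,"y":0,"z":0.35,"ax":0,"ay":0,"az":0},
  {"claw":60,"x":0,"y":0,"z":0.35,"ax":0,"ay":0,"az":0},
  {"claw":60,"x":0,"y":0,"z":0.35,"ax":0,"ay":0,"az":0},
  {"claw":60,"x":0,"y":0,"z":0.35,"ax":0,"ay":0,"az":0},
  {"claw":60,"x":0,"y":0,"z":0.25,"ax":0,"ay":0,"az":0},
  {"claw":60,"x":0,"y":0,"z":0.12,"ax":0,"ay":0,"az":0},
  {"claw":60,"x":0,"y":0,"z":0,"ax":0,"ay":0,"az":0},
  {"claw":60,"x":0,"y":0,"z":0,"ax":0,"ay":0,"az":0},
])

```text
clock: 13.53
position: [0.5625, -0.2977, 0.1617]
eef_rot: [2.582, 1.79, 0.001]
force: [0.7, -0.1, 1.5]
gripper_width: 0.0511
gripper_force: 0.0
```

Now push to off (−y of the tool is −x of the box).

send_rows([
  {"claw":60,"x":0,"y":-0.12,"z":0,"ax":0,"ay":0,"az":0},
  {"claw":60,"x":0,"y":-0.12,"z":0,"ax":0,"ay":0,"az":0},
  {"claw":60,"x":0,"y":-0.1,"z":0,"ax":0,"ay":0,"az":0},
  {"claw":60,"x":0,"y":-0.08,"z":0,"ax":0,"ay":0,"az":0},
  {"claw":60,"x":0,"y":-0.04,"z":0,"ax":0,"ay":0,"az":0},
  {"claw":60,"x":0,"y":0,"z":0,"ax":0,"ay":0,"az":0},
  {"claw":60,"x":0,"y":0,"z":0,"ax":0,"ay":0,"az":0},
])

```text
clock: 14.12
position: [0.5187, -0.2828, 0.1615]
eef_rot: [2.583, 1.787, -0.0]
force: [0.1, -0.3, -0.1]
gripper_width: 0.0513
gripper_force: 0.0
```

send_rows([
  {"claw":60,"x":0,"y":-0.04,"z":0,"ax":0,"ay":0,"az":0},
  {"claw":60,"x":0,"y":-0.04,"z":0,"ax":0,"ay":0,"az":0},
  {"claw":60,"x":0,"y":0,"z":0,"ax":0,"ay":0,"az":0},
  {"claw":60,"x":0,"y":0,"z":0,"ax":0,"ay":0,"az":0},
])

```text
clock: 14.45
position: [0.5151, -0.2813, 0.1618]
eef_rot: [2.578, 1.784, 0.009]
force: [11.0, -4.0, -7.8]
gripper_width: 0.0512
gripper_force: 6.7
```

The force of about 12 N shows the lever is on its off stop. Now throwing it on.

send_rows([
  {"claw":60,"x":0,"y":0.15,"z":0,"ax":0,"ay":0,"az":0},
  {"claw":60,"x":0,"y":0.2,"z":0,"ax":0,"ay":0,"az":0},
  {"claw":60,"x":0,"y":0.2,"z":0,"ax":0,"ay":0,"az":0},
  {"claw":60,"x":0,"y":0.15,"z":0,"ax":0,"ay":0,"az":0},
  {"claw":60,"x":0,"y":0.15,"z":0,"ax":0,"ay":0,"az":0},
  {"claw":60,"x":0,"y":0.1,"z":0,"ax":0,"ay":0,"az":0},
  {"claw":60,"x":0,"y":0.08,"z":0,"ax":0,"ay":0,"az":0},
  {"claw":60,"x":0,"y":0.05,"z":0,"ax":0,"ay":0,"az":0},
  {"claw":60,"x":0,"y":0,"z":0,"ax":0,"ay":0,"az":0},
  {"claw":60,"x":0,"y":0,"z":0,"ax":0,"ay":0,"az":0},
])

```text
clock: 15.28
position: [0.6124, -0.3179, 0.1609]
eef_rot: [2.583, 1.788, 0.001]
force: [0.7, 0.5, 0.1]
gripper_width: 0.0512
gripper_force: 0.0
```

send_rows([
  {"claw":60,"x":0,"y":0.04,"z":0,"ax":0,"ay":0,"az":0},
  {"claw":60,"x":0,"y":0.03,"z":0,"ax":0,"ay":0,"az":0},
  {"claw":60,"x":0,"y":0,"z":0,"ax":0,"ay":0,"az":0},
  {"claw":60,"x":0,"y":0,"z":0,"ax":0,"ay":0,"az":0},
])

```text
clock: 15.62
position: [0.6151, -0.3191, 0.1603]
eef_rot: [-2.578, -1.784, 0.009]
force: [-11.5, 3.8, 5.3]
gripper_width: 0.0513
gripper_force: 6.5
```

The lever is on its on stop. Backing off, lifting clear and checking.

send_rows([
  {"claw":60,"x":0,"y":-0.12,"z":0,"ax":0,"ay":0,"az":0},
  {"claw":60,"x":0,"y":0,"z":0,"ax":0,"ay":0,"az":0},
  {"claw":60,"x":0,"y":0,"z":-0.25,"ax":0,"ay":0,"az":0},
  {"claw":60,"x":0,"y":0,"z":-0.35,"ax":0,"ay":0,"az":0},
  {"claw":60,"x":0,"y":0,"z":-0.35,"ax":0,"ay":0,"az":0},
  {"claw":60,"x":0,"y":0,"z":-0.35,"ax":0,"ay":0,"az":0},
  {"claw":60,"x":0,"y":0,"z":-0.3,"ax":0,"ay":0,"az":0},
  {"claw":60,"x":0,"y":0,"z":0,"ax":0,"ay":0,"az":0},
  {"claw":60,"x":0,"y":0,"z":0,"ax":0,"ay":0,"az":0},
])

```text
clock: 16.37
position: [0.6092, -0.3166, 0.324]
eef_rot: [2.579, 1.784, 0.005]
force: [0.4, 0.6, -1.2]
gripper_width: 0.0512
gripper_force: 0.0
```

```bash
python3 - <<'E'
from h import *
s=manip.observe();print(s["clock"],s["position"],s["force"])
a,_=cam("scene");b,_=cam("side");w,_=cam("wrist")
z=lambda i,x,y,w,h: cv2.resize(i[y:y+h,x:x+w],(400,300),interpolation=cv2.INTER_AREA)
o=np.vstack([np.hstack([z(a,165,220,320,120),z(b,120,150,320,240)]),np.hstack([z(w,0,0,640,480),z(b,325,150,100,75)])])
cv2.imwrite("pics/e1.png",o[:,:,::-1])
E
```

```text
16.3667 [ 0.6092 -0.3166  0.324 ] [ 0.4451  0.6192 -1.1727]
```

View pics/e1.png

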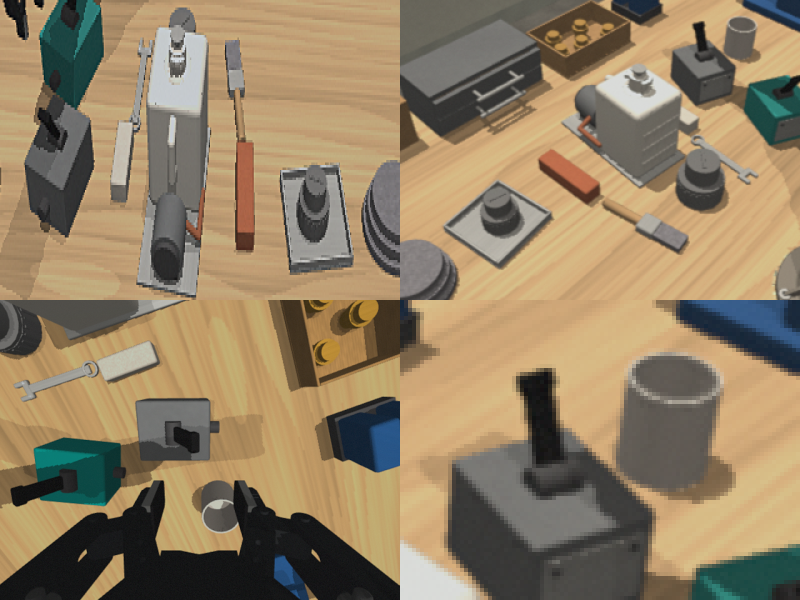

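The lever leans to the box's +x side (on), the cap lies knob up in the tray, the bystanders are unmoved and the arm is clear.

```bash
python3 -c "
from plant import manip
print(manip.hand_in())"
```

```text
the job is handed in; nothing more can be done
None
```

The job is handed in, but the judge returned no verdict: the cap is off and lies knob up in the tray, the trip lever went to its off stop and then its on stop, and the last pictures show the other things where they were; I took the front (off) side of the switch from its screw plate and cable gland, not from a marking.

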